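Hang a cuff on the stake and hold the magnifier over its stone

TASK

The stone in the silver cuff bracelet has to be looked over before it leaves the bench. Take the cuff from the steel block and hang it over the slim round horn of the T-stake, open side down and stone on top, and let go of it; then fetch the hand magnifier by its handle, carry it over the things in between and finish while holding it level with the lens centred over the stone, about 20 mm above it. The magnifier must never touch the cuff, and the things lying about stay where they are.

Things in the scene. Friction and masses are not known exactly. Their poses are not given: they have to be found in the camera images.
- cuff: Rigid silver-grey cuff bracelet, an oval C on its lips on the steel block, stone up, opening down. 62 mm wide (y), 45 high without stone, band 20 wide (x), 3 thick, 70 g. Origin: level with the lips' underside, mid-opening; z to the stone. The opening is 34.6 wide in y and runs through along x for a bar. Sides upright, to grip across y, at z 20; inside of crown, which rests on the bar, at z 42.
- stone_top (a point): Highest point of the round domed white stone (16 mm across, in an 18 mm round metal bezel) on the crown of the cuff, 51 mm above the cuff's origin on its z axis; axes as the cuff's.
- steel_block: Square flat steel bench block 75 x 75 x 16 mm, loose, 0.7 kg, on which the cuff stands at the start. Origin: centre of its underside.
- t_stake: Steel T-stake, holder fixed to the bench (sizes in mm: base 92 square, boss 60 wide up to z 44, post 26 square, head 36 x 34). To its -x, towards the robot: slim round level horn, 24 in diameter, axis z 100, free from 25 to 95 from the post's axis. To its +x: broad flat horn 44 wide, too broad for the cuff's opening. Tops at z 112. Origin: centre of the base's underside, on the post's axis; z up.
- slim_horn_top (a point): Point on the top line of the slim round horn, 60 mm from the post's axis, 112 mm above the bench: a good place for the middle of the cuff's band. Axes as the T-stake's, x along the horn.
- magnifier: Hand magnifier lying flat: clear round lens in a dark metal rim (57 mm across, 12 high); flat-sided dark wooden handle 16 wide, 16 high, on its -x side, from 40 to 126 from the lens centre. 70 g, balances 40 to 60 from the lens centre. Origin: lens centre at the underside of rim and handle; z up, square to the lens.
- handle_grip (a point): Point in the middle of the magnifier's handle section 66 mm from the lens centre, 8 mm above its underside, where it is well gripped across the magnifier's y axis; axes as the magnifier's.
- round_tin: Bystander: round tin with dark body and white lid, 72 mm across, 49 mm high, between the T-stake and the magnifier. Origin: centre of its underside.
- parts_box: Bystander: clear plastic parts box 72 x 102 x 33 mm between the T-stake and the magnifier. Origin: centre of its underside.
- flux_pot: Bystander: small round pot 49 mm across, 32 mm high, standing on the parts box (top 65 mm above the bench). Origin: centre of its underside.
- pumice_tub: Bystander: white tub 53 mm across, 66 mm high, behind the parts box. Origin: centre of its underside.
- pliers: Bystander: pliers with yellow grips, 60 x 136 x 10 mm, lying in front of the T-stake. Origin: centre of its underside.
- tweezers: Bystander: steel tweezers, 16 x 141 x 7 mm, lying near the front edge. Origin: centre of its underside.
Not all that is in view belongs to the job. What is shaped like the cuff but turquoise is not meant.

How it is judged:
On the way, in this order (a step that is already met when the one before it is completed fails the run):
1. the cuff hangs on the slim horn, stone on top, at rest and let go (contact force between cuff and t_stake above 0.1 N and contact force between the fingers and cuff below 0.05 N and x of stone_top in the frame of slim_horn_top between -0.025 and 0.024 m and z of stone_top in the frame of slim_horn_top between 0.004 and 0.013 m and angle between the x axis of cuff and the x axis of t_stake, either way round below 0.35 rad and angle between cuff's own z axis and vertical below 0.25 rad and linear speed of cuff below 0.03 m/s), for 0.3 s.
2. the magnifier is lifted off the bench in the fingers (contact force between the fingers and magnifier above 1 N and height (world z) of magnifier above 0.04 m), for 0.1 s.
At the end, for the whole second after the job is handed in: Cuff at rest astride the slim horn, stone up (0.25 rad), square to it (0.35 rad), touched only by the stake. Magnifier held still in the fingers, level (0.14 rad), lens centre within 8 mm sideways of the stone's top, rim underside 10 to 30 mm above it, touching neither cuff nor stake (horizontal distance between magnifier and stone_top below 0.008 m and z of magnifier in the frame of stone_top between 0.01 and 0.03 m and angle between magnifier's own z axis and vertical below 0.14 rad and linear speed of magnifier below 0.02 m/s and contact force between the fingers and magnifier above 1 N and contact force between each of magnifier, the arm and cuff below 0.05 N and contact force between magnifier and t_stake below 0.05 N and contact force between cuff and t_stake above 0.1 N and x of stone_top in the frame of slim_horn_top between -0.025 and 0.024 m and z of stone_top in the frame of slim_horn_top between 0.004 and 0.013 m and angle between the x axis of cuff and the x axis of t_stake, either way round below 0.35 rad and angle between cuff's own z axis and vertical below 0.25 rad and linear speed of cuff below 0.03 m/s); the arm keeps its last pose, push and grip.
It fails at once if the magnifier touches the cuff (contact force between magnifier and cuff above 0.3 N).
It fails at once if a bystander is shifted by more than 20 mm (distance of any of round_tin, parts_box, flux_pot, pumice_tub, pliers, tweezers from where it was at the start of the episode above 0.02 m).
It also fails if it takes over 58 s, if anything falls off the work surface, if the arm or the gripper's body presses on something with over 40 N, if the wrist force passes 120 N, or if a joint passes its speed limit or range.

ROBOT

A 7-joint arm with a two-finger parallel gripper is mounted at the origin on a cart in front of the work surface, level with it; the furniture and walls round the work are solid. World frame = base frame: x ahead of the robot, y to its left, z up, the work surface at z = 0. Lengths are in m, angles in rad, forces in N, time in s.
With the tool pointing down it reaches from about 0.4 to 0.85 m from the base axis. Payload 10.4 kg.
Tool frame: the origin (TCP) lies at the centre of the arm's flange, where the gripper is bolted on; the fingertips stand 182 mm ahead of it and the grasp point (between the pads) lies r.grasp_offset ahead of it (r.grasp_offset is the distance from the TCP to the grasp point, in m); z points along the fingers, y is the line along which they close (so a half turn about z gives the same grasp; the last joint's range is limited). The gripper opens to 87 mm and grips with 3 to 60 N. Pads are 19 mm wide; open, the fingers measure 117 mm over their backs; the gripper's body (75 mm by 190 mm) begins 51 mm behind the grasp point.
Start: joints at [1.242, 0.332, -0.065, 1.46, 0.022, 1.35, -0.088], TCP at [0.188, -0.596, 0.405] pointing down, gripper open.
Joint ranges: [-2.6, 2.6], [-0.5, 2.12], [-1.47, 1.34], [0.16, 2.42], [-1.27, 4.41], [0.06, 2.06], [-2.6, 2.6]. Speed limits (rad/s): [2.22, 2.22, 2.79, 2.79, 3.14, 3.14, 3.14].

INTERFACE

Orientations are given as a unit quaternion [x, y, z, w].
In Python, from bench import status, vision, job, spotter, r gives the robot as it stands. The module is installed in compiled form; this text tells all that it offers.
- The arm moves only by the tool play_rows, never from a script. Its argument "series" is a list of rows, each a list of 6 numbers: the shift along the tool's x, y, z each as a share of 150 mm, from -1 to 1, then the turn, a rotation vector about the tool's x, y, z each as a share of 30 degrees, from -1 to 1. In form: [[x, y, z, ax, ay, az], ...]. A call has 1 to 5 rows; each row is the pose to reach, as a shift and turn from the pose commanded when the call began, along the tool's axes at that moment; what a row does not reach only later rows make up. A row lasts 1/10 s, in which the tool goes at most 50 mm and 8.59 degrees, less where a joint would pass 70% of its speed; a pose out of reach is approached as far as the arm can. A call with a number of a shift or a turn outside -1 to 1 is refused whole. A call with a gripper value outside its range is refused whole. "fingers" is the opening, from -1 (shut) to 1 (fully open), set as the call begins (left out, the last holds). The fingers move at their own pace and stop on an object; "squeeze" is the grip in N (left out, the last holds). Time passes only in rows, so rows that repeat a pose let the fingers close. It gives the time, the measured TCP pose, the force, the opening and the grip force at its end, in the units of the state.
- status.read_state(): the state, without advancing time (a new reading comes with each control period).
- vision.camera(name): name is "scene" or "side" or "wrist"; returns the picture (400x640x3 uint8, blue, green, red); there is no depth.
- vision.calibration(name): a dict with "fx", "fy", "cx", "cy" (pixels), "D" ([k1, k2, p1, p2, k3] as OpenCV has them; the pictures are not rectified), "rvec" (rotation vector, rad) and "tvec" (3), from world to camera coordinates, as OpenCV has them; the wrist camera has in their place "T_tool_cam" (4x4, takes a point from camera to tool coordinates, whose origin is the TCP and whose axes are the flange's). Camera axes: x right, y down, z forward; pixel columns grow to the right and rows downward; lengths in m; the calibration is good to about 2 mm. A picture is of the moment at which its call begins: read the wrist's pose just before it. calibration takes no time and is no camera call.
- job.close_job(): hands the job in; it is judged then, once.
Trained networks look in the newest picture that a camera, given by its name, has taken for a name from the list of things; names that differ only in an ending like _2 or _b are one class to them, and where a whole thing is asked for, a point or a joint stands for the part that bears it (a point fixed in the world has none). Each returns a list of dicts, best first, with "conf" (0 to 1); they miss things now and then, are a little off and sometimes report something else, mostly with a low value. They report only what shows in the picture. A call takes as long as a camera call. They do not tell look-alikes from the thing itself.
- spotter.boxes_of(camera, name): "point" ([x, y, z] in m, in world coordinates, good to about 4 mm: the middle of the surface that is visible of it).
- spotter.regions_of(camera, name): "pixels" (400x640 bool, what is visible of it).
The state is a dict: "time": time; "joint_positions": joint angles; "joint_vel": joint speeds; "joint_torque": joint torques, N m; "ee_pos": TCP position; "eef_rot": TCP orientation; "ft_force": force on the tool from outside, world axes, zero at the start; "torque": the same for the moment, N m; "width": finger opening in m; "grip_force": force on a finger pad.
Only numpy, scipy, OpenCV 4.12 (cv2) and the standard library are available. Lean on these libraries where they do the work, as an engineer would, in place of code of your own. Each camera call takes 0.05 s, during which the arm holds its last target. There are 200 camera calls.

## Working session

There is one attempt and no reset: what is moved stays moved. The work goes in short steps, Python scripts to look and compute and a tool call to move; the robot and the scene stay as the last step left them, time stands still between calls to the robot, and variables do not carry over. Pictures are saved under pics/ and viewed, at most 10 in all, crops included, and the job is handed in when it is done.

Besides the shell and the picture viewer there is one more tool, called after "Emit:" in YAML: its name, and indented under it one key for each argument. play_rows: Moves the arm, as the interface text tells. Shift numbers are shares of 150 mm and turn numbers shares of 30 degrees, none past 1 either way. Its arguments: {"type":"object","properties":{"series":{"type":"array","items":{"type":"array","items":{"type":"number"}}},"fingers":{"type":"number"},"squeeze":{"type":"number"}},"required":["series"]}

```bash
mkdir -p pics; cat > h.py <<'E'
import numpy as np, cv2
from scipy.spatial.transform import Rotation as R
from bench import status, vision, job, spotter, r
def cam(name):
    s=status.read_state(); im=vision.camera(name); c=vision.calibration(name)
    K=np.array([[c['fx'],0,c['cx']],[0,c['fy'],c['cy']],[0,0,1.]]); D=np.array(c['D'],float)
    if 'rvec' in c:
        Rc=R.from_rotvec(np.ravel(c['rvec'])).as_matrix(); t=np.ravel(c['tvec'])
    else:
        T=np.eye(4); T[:3,:3]=R.from_quat(s['eef_rot']).as_matrix(); T[:3,3]=s['ee_pos']
        W=np.linalg.inv(T@np.array(c['T_tool_cam'])); Rc=W[:3,:3]; t=W[:3,3]
    return im,(K,D,Rc,t)
def ray(c,px):
    K,D,Rc,t=c; u=cv2.undistortPoints(np.array([[px]],float),K,D)[0,0]
    d=Rc.T@np.array([u[0],u[1],1]); return -Rc.T@t, d/np.linalg.norm(d)
def onz(c,px,z):
    o,d=ray(c,px); return o+d*(z-o[2])/d[2]
def tri(rs):
    A=0;b=0
    for o,d in rs:
        P=np.eye(3)-np.outer(d,d);A=A+P;b=b+P@o
    x=np.linalg.solve(A,b); return x,[round(1e3*np.linalg.norm(np.cross(d,x-o)),1) for o,d in rs]
def proj(c,p):
    K,D,Rc,t=c; return cv2.projectPoints(np.array(p,float).reshape(-1,1,3),cv2.Rodrigues(Rc)[0],t,K,D)[0].reshape(-1,2)
def move(p,yaw=None,q=None):
    """numbers for play_rows from present pose to tcp p"""
    s=status.read_state(); R0=R.from_quat(s['eef_rot']); d=R0.inv().apply(np.array(p)-s['ee_pos'])
    print('shift/150',np.round(d/.15,3)); 
    if q is not None: print('turn/30',np.round((R0.inv()*q).as_rotvec(degrees=True)/30,3))
E
python3 - <<'E'
from h import *
s=status.read_state(); print(s['time'],s['ee_pos'],s['eef_rot'],s['width'],r.grasp_offset)
for n in ['scene','side','wrist']:
    im,c=cam(n); cv2.imwrite(f'pics/{n}0.png',im)
    for o in ['cuff','stone_top','t_stake','slim_horn_top','magnifier','handle_grip','steel_block','round_tin','parts_box','flux_pot','pumice_tub','pliers','tweezers']:
        if n=='wrist' and o not in('cuff','magnifier','t_stake'):continue
        try: L=spotter.boxes_of(n,o)
        except Exception as e: print(n,o,e); continue
        print(n,o,[(np.round(b['point'],3).tolist(),round(b['conf'],2),proj(c,b['point'])[0].round().tolist()) for b in L[:4]])
print(status.read_state()['time'])
E
```

```text
0.0 [ 0.18811826 -0.59587939  0.40395992] [ 9.88332944e-01  1.52307205e-01 -1.43403165e-04 -6.97255815e-04] 0.08694195110139781 0.1635
scene cuff [([0.508, 0.334, 0.03], 0.67, [235.0, 180.0]), ([0.548, 0.217, 0.045], 0.52, [262.0, 184.0])]
scene stone_top [([0.55, 0.218, 0.04], 0.58, [263.0, 185.0]), ([0.512, 0.327, 0.03], 0.54, [237.0, 181.0])]
scene t_stake [([0.538, -0.048, 0.068], 0.81, [310.0, 208.0])]
scene slim_horn_top []
scene magnifier []
scene handle_grip []
scene steel_block [([0.539, 0.209, 0.013], 0.64, [262.0, 193.0])]
scene round_tin [([0.472, -0.18, 0.053], 0.61, [325.0, 239.0]), ([0.592, -0.208, 0.03], 0.6, [358.0, 231.0])]
scene parts_box [([0.595, -0.209, 0.03], 0.55, [359.0, 230.0])]
scene flux_pot [([0.613, -0.198, 0.059], 0.62, [360.0, 219.0])]
scene pumice_tub []
scene pliers [([0.441, 0.041, 0.012], 0.56, [271.0, 224.0])]
scene tweezers []
side cuff [([0.504, 0.342, 0.044], 0.57, [304.0, 368.0])]
side stone_top [([0.552, 0.234, 0.058], 0.64, [293.0, 311.0]), ([0.507, 0.346, 0.042], 0.6, [303.0, 370.0]), ([0.547, -0.027, 0.098], 0.17, [317.0, 203.0])]
side t_s
[... 376 characters left out ...]
4, 0.014], 0.93, [299.0, 318.0]), ([0.551, 0.234, 0.06], 0.32, [293.0, 311.0])]
side round_tin [([0.481, -0.154, 0.052], 0.6, [349.0, 177.0])]
side parts_box [([0.613, -0.187, 0.034], 0.84, [304.0, 164.0])]
side flux_pot [([0.623, -0.179, 0.068], 0.83, [300.0, 158.0]), ([0.547, -0.386, 0.011], 0.32, [338.0, 122.0])]
side pumice_tub [([0.735, -0.212, 0.058], 0.86, [264.0, 145.0]), ([0.548, -0.026, 0.096], 0.36, [317.0, 204.0])]
side pliers [([0.439, 0.047, 0.01], 0.76, [353.0, 253.0]), ([0.62, -0.181, 0.064], 0.19, [301.0, 159.0])]
side tweezers [([0.48, -0.157, 0.049], 0.73, [350.0, 177.0]), ([0.425, -0.096, 0.005], 0.55, [365.0, 207.0])]
wrist cuff []
wrist t_stake []
wrist magnifier []
1.6
```

View pics/scene0.png

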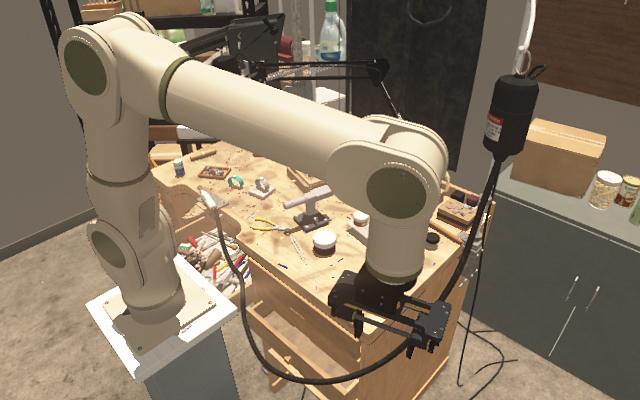

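View pics/side0.png

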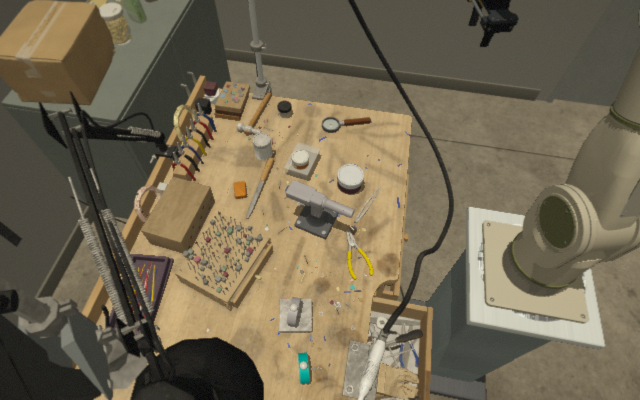

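Silver cuff on its block at side (293,312) / scene (262,184). The turquoise look-alike is at side (303,368) / scene (236,182). The T-stake is at side (317,205), with its slim horn ending near (352,213). The magnifier is at side (330,124), with its handle running to (370,120). Candidates for "cuff" are therefore the silver one (293,312) and the turquoise one (303,368); I choose the silver one, and check it in a crop.

```bash
python3 - <<'E'
from h import *
S=cam('side');C=cam('scene');cs,cc=S[1],C[1]
im=S[0]; a=cv2.resize(im[280:395,245:360],None,fx=4,fy=4,interpolation=2); b=cv2.resize(im[105:235,270:400],None,fx=4,fy=4,interpolation=2)[:460]
a=cv2.resize(a,(400,400)); b=cv2.resize(im[105:235,270:400],(400,400),interpolation=2); cv2.imwrite('pics/crop1.png',np.hstack([a,b]))
sc=[(500,150),(487,200),(472,240),(450,282),(425,320),(395,350),(360,370),(300,378),(262,362),(246,320),(240,270),(228,225),(210,200)]
side=[(350,0),(370,35),(385,60),(410,105),(432,145),(448,190),(450,220),(440,245),(415,275),(395,310),(380,345)]
def dens(P): P=np.array(P,float); return np.vstack([np.linspace(P[i],P[i+1],30) for i in range(len(P)-1)])
ds=dens(sc); rs=[ray(cc,p) for p in ds]
for p in side:
    o,d=ray(cs,p); best=[]
    for q,x in zip(ds,rs):
        n=np.cross(d,x[1]); best.append((abs(np.dot(x[0]-o,n))/np.linalg.norm(n)))
    k=np.argsort(best)[0]; print(p,ds[k].round(),tri([(o,d),rs[k]])[0].round(2),round(best[k],3))
print('stone',tri([ray(cs,(293,308)),ray(cc,(263,181))]))
print('horn',onz(cs,(352,211),.112),onz(cs,(322,202),.112),'mag lens',onz(cs,(330,124),.006),'handle end',onz(cs,(370,120),.016))
c=vision.calibration('wrist');print(np.round(c['T_tool_cam'],3),c['fx'],status.read_state()['time'])
E
```

```text
(350, 0) [481. 217.] [ 0.56 -0.58  0.29] 0.0
(370, 35) [458. 266.] [ 0.49 -0.58  0.19] 0.001
(385, 60) [437. 302.] [ 0.43 -0.58  0.11] 0.0
(410, 105) [389. 353.] [ 0.33 -0.53 -0.02] 0.002
(432, 145) [335. 373.] [ 0.23 -0.44 -0.09] 0.002
(448, 190) [283. 371.] [ 0.16 -0.31 -0.15] 0.0
(450, 220) [222. 216.] [0.24 0.   0.17] 0.0
(440, 245) [216. 208.] [0.26 0.06 0.16] 0.0
(415, 275) [247. 323.] [ 0.24 -0.04 -0.25] 0.0
(395, 310) [217. 210.] [0.33 0.19 0.05] 0.0
(380, 345) [211. 202.] [0.35 0.26 0.04] 0.0
stone (array([0.55615638, 0.22415126, 0.05040078]), [np.float64(2.0), np.float64(2.0)])
horn [ 0.45960777 -0.01321651  0.112     ] [ 0.53463531 -0.02438543  0.112     ] mag lens [ 0.56925325 -0.37631853  0.006     ] handle end [ 0.4492772  -0.40738224  0.016     ]
[[ 0.002 -0.955 -0.297  0.083]
 [ 1.     0.001  0.002 -0.001]
 [-0.001 -0.297  0.955  0.02 ]
 [ 0.     0.     0.     1.   ]] 345.31751367342395 1.7
```

View pics/crop1.png

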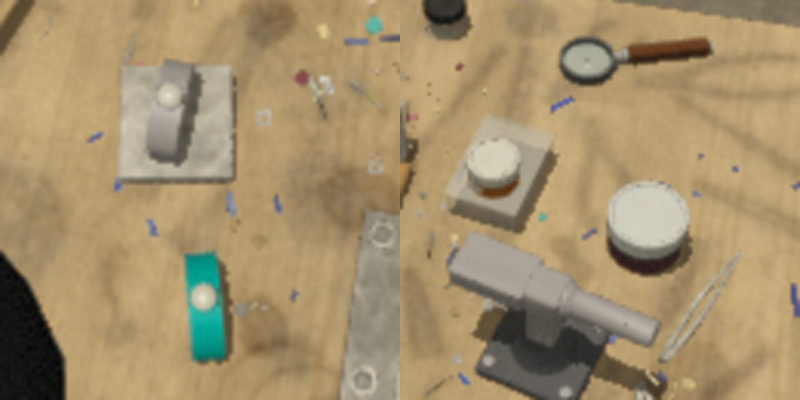

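The crop confirms the silver-grey cuff on the steel block at left-crop (170,110); the turquoise one is separate at (205,305). The slim horn points right, at right-crop (610,315). Now moving so the wrist camera is near the cuff.

Emit:
play_rows:
  series:
    - [0.96, -0.607, -0.267, 0, 0, 0]
    - [0.96, -0.607, -0.267, 0, 0, 0]
    - [0.96, -0.607, -0.267, 0, 0, 0]
    - [0.96, -0.607, -0.267, 0, 0, 0]
  fingers: 1

```text
time: 2.1
ee_pos: [0.3013, -0.4624, 0.4463]
eef_rot: [0.988, 0.155, 0.001, 0.001]
ft_force: [0.8, 0.4, -0.6]
width: 0.087
grip_force: 0.0
```

Emit:
play_rows:
  series:
    - [0.672, -0.9, 0, 0, 0, 0]
    - [0.672, -0.9, 0, 0, 0, 0]
    - [0.672, -0.9, 0, 0, 0, 0]
    - [0.672, -0.9, 0, 0, 0, 0]

```text
time: 2.5
ee_pos: [0.3554, -0.3021, 0.4453]
eef_rot: [0.988, 0.155, 0.0, 0.0]
ft_force: [0.7, -0.2, -0.1]
width: 0.0868
grip_force: 0.0
```

Emit:
play_rows:
  series:
    - [0.672, -0.9, 0, 0, 0, 0]
    - [0.672, -0.9, 0, 0, 0, 0]
    - [0.672, -0.9, 0, 0, 0, 0]
    - [0.672, -0.9, 0, 0, 0, 0]

```text
time: 2.9
ee_pos: [0.4102, -0.1428, 0.4453]
eef_rot: [0.988, 0.155, 0.001, 0.0]
ft_force: [0.1, -0.1, -0.3]
width: 0.0872
grip_force: 0.0
```

Emit:
play_rows:
  series:
    - [0.672, -0.9, 0, 0, 0, 0]
    - [0.672, -0.9, 0, 0, 0, 0]
    - [0.672, -0.9, 0, 0, 0, 0]
    - [0.672, -0.9, 0, 0, 0, 0]
    - [0.672, -0.9, 0, 0, 0, 0]

```text
time: 3.4
ee_pos: [0.4648, 0.0146, 0.445]
eef_rot: [0.988, 0.155, 0.0, -0.0]
ft_force: [-0.2, -0.8, 0.3]
width: 0.0871
grip_force: 0.0
```

```bash
cat > snap.py <<'E'
import sys,pickle
from h import *
n=sys.argv[1]; im,c=cam('wrist'); cv2.imwrite(f'pics/{n}.png',im)
reg={}
for o in sys.argv[2:]:
    L=spotter.regions_of('wrist',o); reg[o]=[(l['conf'],l['pixels']) for l in L]
    for l in L:
        v,u=np.nonzero(l['pixels']); m=cv2.minAreaRect(np.c_[u,v].astype(np.float32)); print(o,round(l['conf'],2),len(u),'mean',u.mean().round(1),v.mean().round(1),'rect',np.round(m[0],1),np.round(m[1],1),round(m[2],1))
pickle.dump((c,reg),open(f'{n}.pkl','wb')); print(status.read_state()['ee_pos'],status.read_state()['time'])
E
python3 snap.py w1 t_stake
```

```text
t_stake 0.75 566 mean 387.8 214.0 rect [398.  222.9] [95.1 12.4] 41.2
t_stake 0.74 10818 mean 394.8 102.3 rect [383.8 107.1] [ 83.5 197.6] 35.5
t_stake 0.72 1255 mean 149.6 28.2 rect [150.   28.6] [65.7 21.4] 19.7
[0.46446442 0.01104901 0.44471675] 3.5
```

Emit:
play_rows:
  series:
    - [0.672, -0.9, 0, 0, 0, 0]
    - [0.672, -0.9, 0, 0, 0, 0]
    - [0.672, -0.9, 0, 0, 0, 0]
    - [0.672, -0.9, 0, 0, 0, 0]
    - [0.672, -0.9, 0, 0, 0, 0]

```text
time: 4.0
ee_pos: [0.5203, 0.1719, 0.4443]
eef_rot: [0.988, 0.153, -0.0, -0.001]
ft_force: [-0.1, -0.7, -0.1]
width: 0.0868
grip_force: 0.0
```

```bash
python3 snap.py w2 cuff steel_block stone_top
```

```text
cuff 0.81 1204 mean 278.8 126.3 rect [279.  126.1] [58.3 23.9] 18.9
cuff 0.65 1074 mean 178.9 133.3 rect [179.  132.5] [21. 56.] 90.0
cuff 0.62 10949 mean 508.9 198.0 rect [498.4 198.6] [108.8 175.7] 39.9
steel_block 0.61 3000 mean 280.7 124.1 rect [280.  124.9] [65.8 65.9] 5.2
steel_block 0.55 776 mean 546.1 250.9 rect [547.3 249.2] [18.6 57.1] 88.7
steel_block 0.27 2197 mean 612.2 173.3 rect [610.5 178. ] [82. 57.] 90.0
stone_top 0.89 1196 mean 279.0 126.3 rect [279.3 125.8] [57.6 23.8] 20.0
stone_top 0.73 1139 mean 178.4 133.1 rect [178.5 133. ] [22. 57.] 90.0
[0.52028202 0.16847748 0.44465809] 4.2
```

Emit:
play_rows:
  series:
    - [0.4, -0.2, 0.3, 0, 0, 0]
    - [0.4, -0.2, 0.3, 0, 0, 0]
    - [0.4, -0.2, 0.3, 0, 0, 0]
    - [0.4, -0.2, 0.3, 0, 0, 0]

```text
time: 4.6
ee_pos: [0.5683, 0.216, 0.3996]
eef_rot: [0.988, 0.152, -0.0, 0.0]
ft_force: [-0.5, -0.4, 0.2]
width: 0.0872
grip_force: 0.0
```

```bash
python3 snap.py w3 cuff steel_block stone_top; python3 -c "
import cv2,numpy as np
a=[cv2.resize(cv2.imread(f'pics/w{i}.png'),(400,250)) for i in (1,2)]
b=cv2.resize(cv2.imread('pics/w3.png'),(560,350)); b=np.hstack([b,np.zeros((350,240,3),np.uint8)])
cv2.imwrite('pics/m1.png',np.vstack([np.hstack(a),b]))"
```

```text
cuff 0.82 1304 mean 192.7 194.6 rect [193.5 193. ] [28. 59.] 90.0
cuff 0.74 1379 mean 301.7 190.7 rect [302.4 189.2] [59.2 30.2] 18.9
steel_block 0.72 3377 mean 301.9 179.9 rect [302.6 183.2] [70.3 69. ] 4.8
steel_block 0.18 1381 mean 302.4 190.7 rect [302.8 189.1] [60.4 29.3] 16.1
stone_top 0.68 1352 mean 192.7 194.6 rect [193.5 193.5] [29. 59.] 90.0
[0.56807594 0.21615631 0.40103845] 4.8
```

View pics/m1.png

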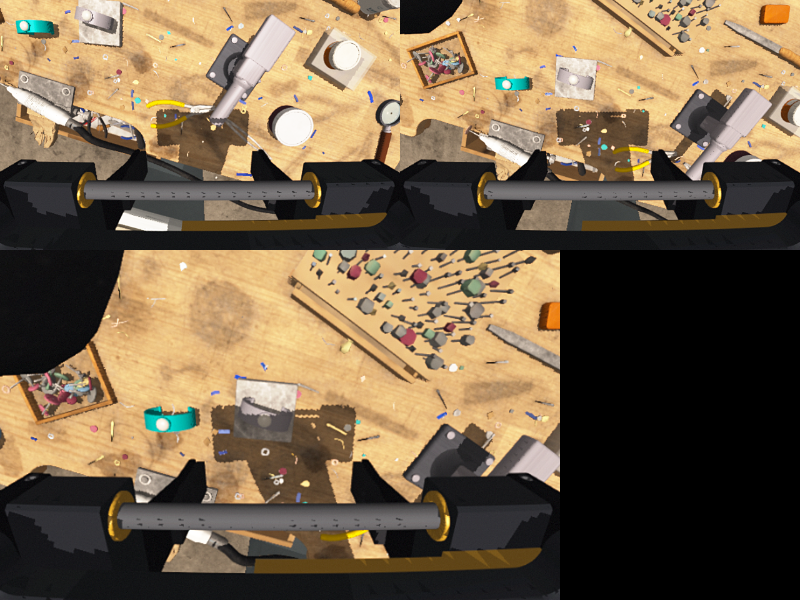

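Wrist views: silver cuff at w3 (302,190) / w2 (279,126), turquoise cuff well left at w3 (193,194); the stake's slim horn points down-left at w1 (365,165). A black lamp shade sits at top left. Zooming for precise points.

```bash
python3 -c "
import cv2,numpy as np
f=lambda n,x,y,w,h,k:cv2.resize(cv2.imread(f'pics/{n}.png')[y:y+h,x:x+w],None,fx=k,fy=k,interpolation=2)
a=np.hstack([f('w2',240,85,80,60,5),f('w3',262,150,80,60,5)])
b=np.hstack([f('w1',320,10,160,190,1.5)]); b=cv2.resize(f('w1',320,10,160,190,1),(253,300)); b=np.hstack([b,np.zeros((300,547,3),np.uint8)])
cv2.imwrite('pics/m2.png',np.vstack([a,b]))"
```

```text
(no output)
```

View pics/m2.png

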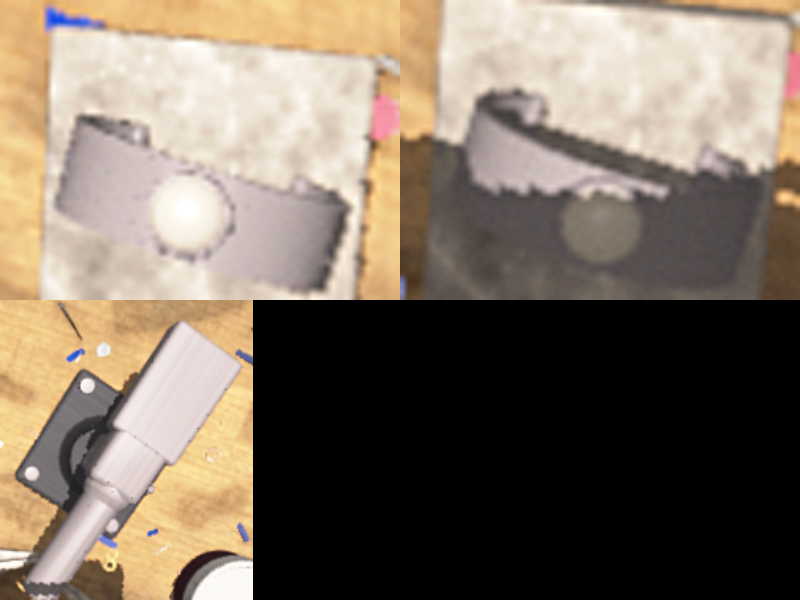

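```bash
python3 - <<'E'
from h import *
import pickle
L=lambda n:pickle.load(open(n+'.pkl','rb'))[0]
w1,w2,w3=L('w1'),L('w2'),L('w3')
st=tri([ray(w2,(277.6,127.8)),ray(w3,(302,194.4))]); print('stone',st)
_,cs=cam('side'); print('with side',tri([ray(w2,(277.6,127.8)),ray(w3,(302,194.4)),ray(cs,(293,307.5))]))
P=lambda x,y:(240+x/5,85+y/5)
for a,b in [((60,210),(325,290)),((150,148),(300,195))]:
    d=onz(w2,P(*b),.04)-onz(w2,P(*a),.04); print('cuff y-dir yaw',np.degrees(np.arctan2(d[1],d[0])),np.linalg.norm(d))
print('blk', [onz(w2,P(*q),.016).round(3) for q in [(50,28),(375,60)]])
print('stone@67',onz(w2,(277.6,127.8),.067),onz(w3,(302,194.4),.067))
a=onz(w1,(386.4,130.2),.1);b=onz(w1,(351.6,188.5),.1);d=a-b;print('horn',a,b,np.degrees(np.arctan2(d[1],d[0])))
print('side horn tip',onz(cs,(352,213),.1))
# lamp
print('lamp',tri([ray(w2,(104,8)),ray(w3,(140,15))]))
s=status.read_state();q=R.from_quat(s['eef_rot']);print(s['ee_pos'],np.degrees(np.arctan2(*q.as_matrix()[[1,0],0])))
E
```

```text
stone (array([0.55293465, 0.22735512, 0.05981399]), [np.float64(0.1), np.float64(0.1)])
with side (array([0.55333153, 0.22736591, 0.06126517]), [np.float64(0.3), np.float64(0.1), np.float64(0.2)])
cuff y-dir yaw -89.18427131030907 0.06074120713016207
cuff y-dir yaw -89.58816844267706 0.03405544936730137
blk [array([0.578, 0.272, 0.016]), array([0.594, 0.2  , 0.016])]
stone@67 [0.55389727 0.22670203 0.067     ] [0.55499942 0.2277385  0.067     ]
horn [ 0.53213837 -0.03023353  0.1       ] [ 0.46895754 -0.01814639  0.1       ] -10.830403009966176
side horn tip [ 0.4587877  -0.01490636  0.1       ]
lamp (array([0.62777225, 0.27667829, 0.3035763 ]), [np.float64(23.8), np.float64(23.8)])
[0.56806078 0.21635249 0.40093325] 17.454132191204852
```

```bash
python3 - <<'E'
from h import *
import pickle
from scipy.optimize import least_squares
L=lambda n:pickle.load(open(n+'.pkl','rb'))[0]
w2,w3=L('w2'),L('w3');_,cs=cam('side')
pts=[(w3,p) for p in [(138,5),(120,57),(91,103),(46,140),(5,145)]]+[(w2,p) for p in [(3,53),(48,48),(88,29),(103,3)]]+[(cs,p) for p in [(140,375),(165,350),(200,339),(240,350),(260,375)]]
f=lambda x:[np.hypot(*(onz(c,p,x[2])[:2]-x[:2]))-x[3] for c,p in pts]
for h in (.1,.3,.5):
    s=least_squares(f,[.7,.35,h,.1],loss='soft_l1',f_scale=.01); print(s.x.round(3),np.round(s.fun,3))
move([.554,.227,.30],q=R.from_euler('zx',[0.6,180],degrees=True))
E
```

```text
[0.67  0.469 0.168 0.121] [-0.005 -0.004 -0.002  0.001 -0.002 -0.004  0.002  0.008  0.004  0.
  0.001 -0.001  0.001  0.001]
[0.609 0.322 0.412 0.113] [-0.01  -0.007 -0.004  0.002  0.006  0.     0.002  0.003  0.003  0.042
  0.003 -0.033 -0.025  0.012]
[0.609 0.322 0.412 0.113] [-0.01  -0.007 -0.004  0.002  0.006  0.     0.002  0.003  0.003  0.042
  0.003 -0.033 -0.025  0.012]
shift/150 [-0.069 -0.096  0.671]
turn/30 [ 0.001 -0.003  0.602]
```

Emit:
play_rows:
  series:
    - [-0.069, -0.096, 0.67, 0, 0, 0.6]
    - [-0.069, -0.096, 0.67, 0, 0, 0.6]
    - [-0.069, -0.096, 0.67, 0, 0, 0.6]
    - [-0.069, -0.096, 0.67, 0, 0, 0.6]
    - [-0.069, -0.096, 0.67, 0, 0, 0.6]

```text
time: 5.4
ee_pos: [0.5551, 0.228, 0.3022]
eef_rot: [1.0, -0.003, 0.002, -0.001]
ft_force: [-0.1, 0.5, 1.0]
width: 0.087
grip_force: 0.0
```

```bash
python3 - <<'E'
from h import *
move([.554,.227,.2025],q=R.from_euler('zx',[0.6,180],degrees=True))
im,c=cam('side');cv2.imwrite('pics/s2.png',im)
E
```

```text
shift/150 [-0.009  0.007  0.665]
turn/30 [-0.002 -0.007  0.01 ]
```

Emit:
play_rows:
  series:
    - [-0.005, 0.005, 0.25, 0, 0, 0]
    - [-0.005, 0.005, 0.45, 0, 0, 0]
    - [-0.005, 0.005, 0.6, 0, 0, 0]
    - [-0.005, 0.005, 0.665, 0, 0, 0]
    - [-0.005, 0.005, 0.665, 0, 0, 0]

```text
time: 5.95
ee_pos: [0.5537, 0.2269, 0.1999]
eef_rot: [1.0, -0.004, 0.0, -0.0]
ft_force: [-0.4, 0.7, 0.1]
width: 0.0866
grip_force: 0.0
```

Emit:
play_rows:
  series:
    - [0, 0, 0, 0, 0, 0]
    - [0, 0, 0, 0, 0, 0]
    - [0, 0, 0, 0, 0, 0]
    - [0, 0, 0, 0, 0, 0]
    - [0, 0, 0, 0, 0, 0]
  fingers: -1
  squeeze: 15

```text
time: 6.45
ee_pos: [0.5534, 0.2271, 0.2001]
eef_rot: [1.0, -0.004, 0.0, 0.0]
ft_force: [-1.0, -0.6, 3.5]
width: 0.0612
grip_force: 14.9
```

Emit:
play_rows:
  series:
    - [0, 0, -0.3, 0, 0, 0]
    - [0, 0, -0.65, 0, 0, 0]
    - [0, 0, -1, 0, 0, 0]
    - [0, 0, -1, 0, 0, 0]

```text
time: 6.85
ee_pos: [0.554, 0.2284, 0.3562]
eef_rot: [1.0, -0.004, 0.004, -0.002]
ft_force: [0.4, 1.2, -1.5]
width: 0.0613
grip_force: 14.9
```

Emit:
play_rows:
  series:
    - [-0.2, 0.7, -0.4, 0, 0, 0]
    - [-0.2, 0.7, -0.4, 0, 0, 0]
    - [-0.2, 0.7, -0.4, 0, 0, 0]
    - [-0.2, 0.7, -0.4, 0, 0, 0]

```text
time: 7.25
ee_pos: [0.5225, 0.119, 0.411]
eef_rot: [1.0, -0.007, 0.001, 0.001]
ft_force: [-0.4, 0.2, -1.4]
width: 0.0611
grip_force: 14.9
```

```bash
python3 snap.py w4 cuff t_stake
```

```text
cuff 0.8 1138 mean 123.5 188.7 rect [123.5 188.7] [21.9 57.6] 70.0
cuff 0.65 3615 mean 317.4 276.4 rect [317.5 285. ] [ 88. 133.] 90.0
t_stake 0.59 14170 mean 481.6 144.8 rect [468.7 151.2] [116.4 208.4] 22.3
[0.52218415 0.12288113 0.40901927] 7.4
```

Emit:
play_rows:
  series:
    - [-0.3, 0.6, 0, 0, 0, 0]
    - [-0.3, 0.6, 0, 0, 0, 0]
    - [-0.3, 0.6, 0, 0, 0, 0]
    - [-0.3, 0.6, 0, 0, 0, 0]

```text
time: 7.8
ee_pos: [0.4764, 0.0327, 0.409]
eef_rot: [1.0, -0.004, -0.0, 0.0]
ft_force: [-0.8, 0.7, -1.1]
width: 0.0611
grip_force: 14.9
```

```bash
python3 snap.py w5 cuff t_stake;  python3 -c "
import cv2,numpy as np
a=[cv2.imread(f'pics/w{i}.png')[:300] for i in (4,5)]
cv2.imwrite('pics/m3.png',cv2.resize(np.vstack(a),(640,600)))"
```

```text
cuff 0.71 1211 mean 41.0 146.4 rect [ 42.2 146.2] [22.8 61. ] 71.6
cuff 0.57 3843 mean 317.8 277.4 rect [318. 285.] [ 90. 134.] 90.0
cuff 0.49 4499 mean 558.5 39.5 rect [557.5  36.5] [ 73. 125.] 90.0
t_stake 0.74 3980 mean 318.3 278.1 rect [318.  285.5] [ 89. 134.] 90.0
t_stake 0.6 13758 mean 395.2 91.4 rect [384.2 100.9] [ 96.4 225.5] 18.4
[0.47692014 0.0344955  0.40927896] 7.95
```

View pics/m3.png

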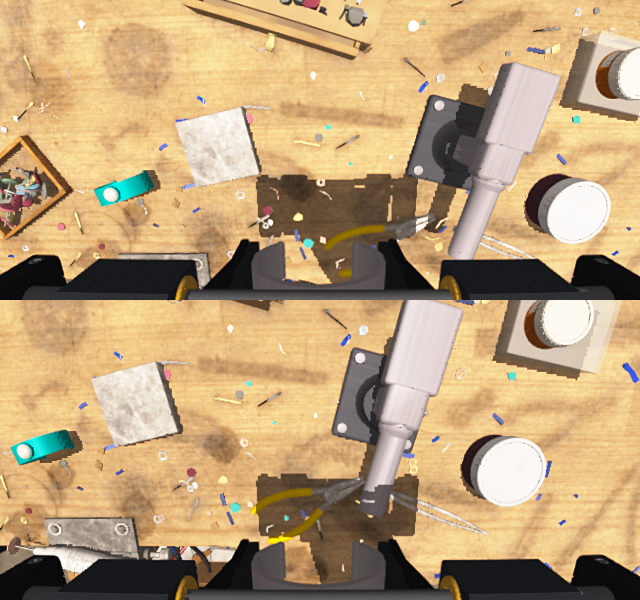

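```bash
python3 - <<'E'
from h import *
import pickle
N=[];O=[]
for n,k,v0,v1 in [('w1',1,135,180),('w4',0,195,240),('w5',1,145,195)]:
    c,reg=pickle.load(open(n+'.pkl','rb')); m=reg['t_stake'][k][1]
    v1=min(v1,399); pts=[]
    print(n,'bottom row',np.nonzero(m.any(1))[0].max())
    for v in range(v0,v1,5):
        u=np.nonzero(m[v])[0]
        if len(u)==0: continue
        g=np.split(u,np.nonzero(np.diff(u)>3)[0]+1); u=max(g,key=len); pts.append((u.mean(),v)); 
    print([(round(a),b) for a,b in pts], 'w',len(u))
    ds=np.array([ray(c,p)[1] for p in pts]); o=ray(c,pts[0])[0]
    nn=np.linalg.svd(ds)[2][2]; N.append(nn);O.append(o)
    X=[onz(c,p,.1) for p in (pts[0],pts[-1])]; d=X[0]-X[1]; print(' z.1 line',X[0].round(4),X[1].round(4),np.degrees(np.arctan2(d[1],d[0])).round(1),'y@x=.49',round(X[1][1]+(.49-X[1][0])*d[1]/d[0],4))
N=np.array(N);b=np.array([n@o for n,o in zip(N,O)])
for S in ([0,1],[1,2],[0,1,2]):
    for x in (.47,.52):
        s=np.linalg.lstsq(N[S][:,1:],b[S]-N[S][:,0]*x,rcond=None)[0]; print(S,x,s.round(4))
c=pickle.load(open('w5.pkl','rb'))[0];print('tip w5',onz(c,(374,212),.1), 'base corners', [onz(c,p,.01).round(3) for p in [(361,56),(342,128)]])
c=pickle.load(open('w4.pkl','rb'))[0];print('w4 bolts', [onz(c,p,.012).round(3) for p in [(440,105),(421,170)]])
E
```

```text
w1 bottom row 203
[(380, 135), (381, 140), (382, 145), (380, 150), (376, 155), (373, 160), (366, 165), (362, 170), (358, 175)] w 29
 z.1 line [ 0.526  -0.0257  0.1   ] [ 0.4836 -0.0195  0.1   ] -8.3 y@x=.49 -0.0204
w4 bottom row 259
[(484, 195), (481, 200), (479, 205), (478, 210), (476, 215), (474, 220), (472, 225), (470, 230), (467, 235)] w 29
 z.1 line [ 0.5184 -0.0288  0.1   ] [ 0.48   -0.0183  0.1   ] -15.3 y@x=.49 -0.021
w5 bottom row 215
[(392, 145), (392, 150), (387, 155), (386, 160), (384, 165), (382, 170), (381, 175), (380, 180), (378, 185), (376, 190)] w 28
 z.1 line [ 0.517  -0.0296  0.1   ] [ 0.4778 -0.0177  0.1   ] -16.8 y@x=.49 -0.0214
[0, 1] 0.47 [-0.0195  0.0939]
[0, 1] 0.52 [-0.03    0.0982]
[1, 2] 0.47 [-0.0141  0.1033]
[1, 2] 0.52 [-0.0309  0.0967]
[0, 1, 2] 0.47 [-0.0172  0.0977]
[0, 1, 2] 0.52 [-0.0304  0.0976]
tip w5 [ 0.45754906 -0.0163873   0.1       ] base corners [array([ 0.596, -0.012,  0.01 ]), array([0.523, 0.007, 0.01 ])]
w4 bolts [array([ 0.593, -0.013,  0.012]), array([0.522, 0.003, 0.012])]
```

```bash
python3 - <<'E'
from h import *
move([.490,-.021,.32],q=R.from_euler('zx',[-14,180],degrees=True))
E
```

```text
shift/150 [0.089 0.37  0.595]
turn/30 [-0.002  0.    -0.477]
```

Emit:
play_rows:
  series:
    - [0.089, 0.37, 0.595, 0, 0, 0.45]
    - [0.089, 0.37, 0.595, 0, 0, 0.45]
    - [0.089, 0.37, 0.595, 0, 0, 0.45]
    - [0.089, 0.37, 0.595, 0, 0, 0.45]
    - [0.089, 0.37, 0.595, 0, 0, 0.45]

```text
time: 8.45
ee_pos: [0.4901, -0.0212, 0.3212]
eef_rot: [0.993, -0.12, 0.001, -0.001]
ft_force: [0.3, 0.0, -0.6]
width: 0.0611
grip_force: 14.9
```

```bash
sed -i "s/def move/RD=lambda yaw:R.from_euler('z',yaw,degrees=True)*R.from_euler('x',180,degrees=True)\ndef move/" h.py; python3 snap.py w6 cuff; python3 - <<'E'
from h import *
move([.490,-.021,.256],q=RD(-14))
im,c=cam('side'); a=cv2.resize(im[150:250,260:400],None,fx=4,fy=4,interpolation=2)
s,cc=cam('scene')
w=cv2.imread('pics/w6.png')[120:320,210:450]; w=cv2.resize(w,(240,200))
o=np.zeros((600,800,3),np.uint8);o[:400,:560]=a;o[:200,560:]=w;o[400:,:240]=0
b=cv2.resize(s[150:250,260:360],(200,200));o[400:,:200]=b;cv2.imwrite('pics/m4.png',o)
E
```

```text
cuff 0.7 3678 mean 317.6 277.2 rect [318.3 285.7] [ 88.5 134. ] 89.3
[ 0.49007235 -0.02145356  0.32165644] 8.55
shift/150 [-0.002 -0.003  0.438]
turn/30 [-0.001 -0.004  0.006]
```

View pics/m4.png

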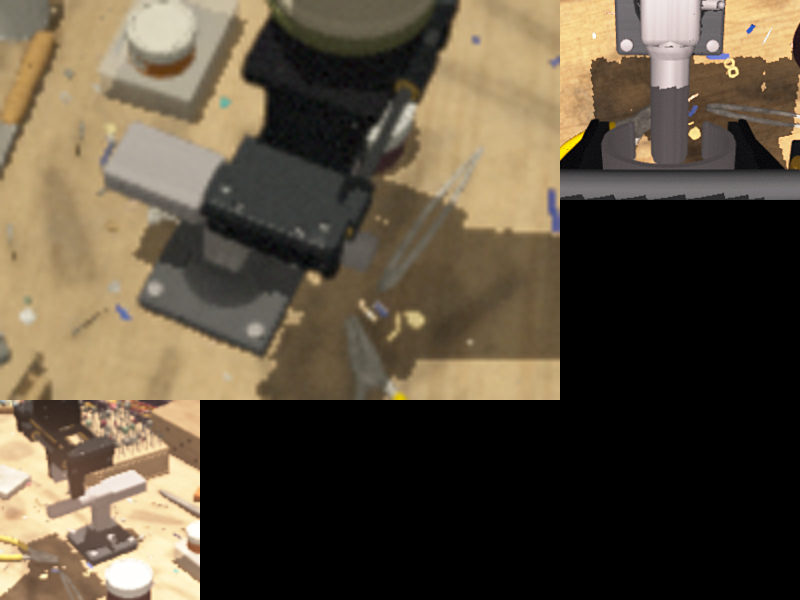

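The wrist crop (top right) shows the horn upright at x≈671, centred between the cuff's sides (605 to 737): aligned. Lowering.

Emit:
play_rows:
  series:
    - [0, 0, 0.1, 0, 0, 0]
    - [0, 0, 0.2, 0, 0, 0]
    - [0, 0, 0.28, 0, 0, 0]
    - [0, 0, 0.36, 0, 0, 0]
    - [0, 0, 0.4, 0, 0, 0]

```text
time: 9.15
ee_pos: [0.4893, -0.0228, 0.2594]
eef_rot: [0.993, -0.122, -0.0, 0.0]
ft_force: [0.3, -0.0, 0.1]
width: 0.0609
grip_force: 14.9
```

Emit:
play_rows:
  series:
    - [0, 0, 0.013, 0, 0, 0]
    - [0, 0, 0.026, 0, 0, 0]
    - [0, 0, 0.035, 0, 0, 0]
    - [0, 0, 0.035, 0, 0, 0]

```text
time: 9.55
ee_pos: [0.4896, -0.023, 0.2552]
eef_rot: [0.993, -0.122, 0.0, 0.0]
ft_force: [-0.2, 0.8, -0.8]
width: 0.061
grip_force: 14.9
```

Lower 3 mm more, feeling for contact.

Emit:
play_rows:
  series:
    - [0, 0, 0.008, 0, 0, 0]
    - [0, 0, 0.015, 0, 0, 0]
    - [0, 0, 0.015, 0, 0, 0]

```text
time: 9.85
ee_pos: [0.49, -0.0228, 0.2542]
eef_rot: [0.993, -0.122, 0.001, 0.0]
ft_force: [-5.7, 0.2, 15.2]
width: 0.0614
grip_force: 15.2
```

Emit:
play_rows:
  series:
    - [0, 0, -0.01, 0, 0, 0]
    - [0, 0, -0.01, 0, 0, 0]

```text
time: 10.05
ee_pos: [0.4896, -0.023, 0.2546]
eef_rot: [0.993, -0.122, 0.0, 0.0]
ft_force: [-0.2, -0.3, -1.5]
width: 0.0608
grip_force: 15.6
```

Emit:
play_rows:
  series:
    - [0, 0, 0, 0, 0, 0]
    - [0, 0, 0, 0, 0, 0]
    - [0, 0, 0, 0, 0, 0]
    - [0, 0, 0, 0, 0, 0]
    - [0, 0, 0, 0, 0, 0]
  fingers: 1

```text
time: 10.55
ee_pos: [0.4895, -0.0229, 0.2543]
eef_rot: [0.993, -0.122, 0.0, 0.0]
ft_force: [0.6, 0.8, -0.4]
width: 0.0856
grip_force: 0.0
```

Emit:
play_rows:
  series:
    - [0, 0, -0.1, 0, 0, 0]
    - [0, 0, -0.25, 0, 0, 0]
    - [0, 0, -0.5, 0, 0, 0]
    - [0, 0, -0.8, 0, 0, 0]
    - [0, 0, -1, 0, 0, 0]

```text
time: 11.05
ee_pos: [0.4895, -0.0223, 0.4084]
eef_rot: [0.993, -0.121, 0.002, 0.0]
ft_force: [0.7, -0.5, 0.3]
width: 0.0873
grip_force: 0.0
```

```bash
python3 snap.py w7 cuff stone_top; python3 - <<'E'
from h import *
im,c=cam('side'); a=cv2.resize(im[150:250,260:400],None,fx=4,fy=4,interpolation=2)
w=cv2.imread('pics/w7.png')[120:320,210:450]
o=np.zeros((600,800,3),np.uint8);o[:400,:560]=a;o[:200,560:]=w;o[400:,:320]=cv2.resize(cv2.imread('pics/w7.png'),(320,200));cv2.imwrite('pics/m5.png',o)
E
```

```text
cuff 0.7 1063 mean 23.4 229.5 rect [ 24.4 229.5] [22.9 55.8] 62.4
cuff 0.44 3180 mean 473.5 21.6 rect [472.  20.] [ 40. 114.] 90.0
stone_top 0.86 1922 mean 318.0 195.0 rect [317.5 192.5] [35. 71.] 90.0
stone_top 0.74 1032 mean 23.5 229.3 rect [ 24.1 229.6] [22.2 55.2] 60.6
stone_top 0.66 1063 mean 460.6 9.1 rect [463.   11.5] [23. 62.] 90.0
[ 0.48980533 -0.02257325  0.40718497] 11.2
```

View pics/m5.png

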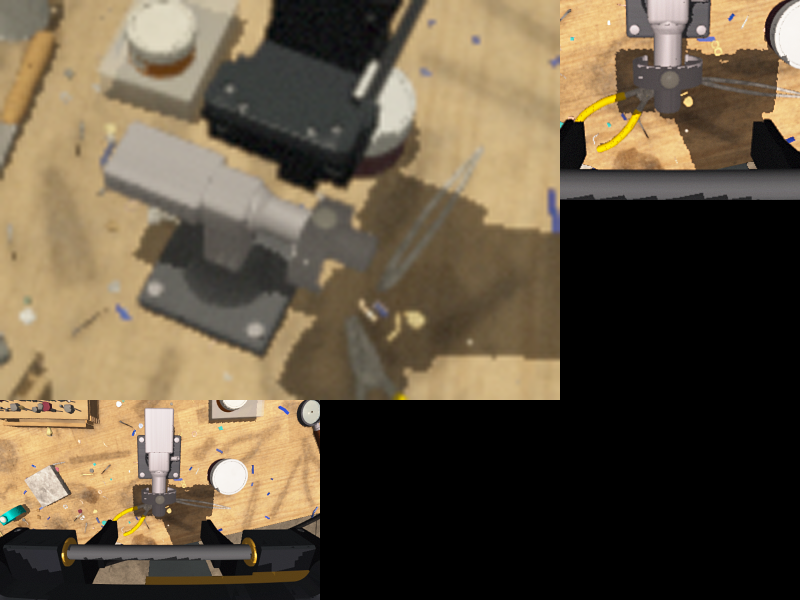

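Cuff hangs upright and square on the slim horn, stone at w7 (319,198) / side (340.5,204.3), fingers clear. On to the magnifier.

Emit:
play_rows:
  series:
    - [0.307, 0.954, 0, 0, 0, -0.95]
    - [0.307, 0.954, 0, 0, 0, -0.95]
    - [0.307, 0.954, 0, 0, 0, -0.95]
    - [0.307, 0.954, 0, 0, 0, -0.95]
    - [0.307, 0.954, 0, 0, 0, -0.95]

```text
time: 11.75
ee_pos: [0.499, -0.1752, 0.4029]
eef_rot: [0.992, 0.125, -0.001, -0.001]
ft_force: [0.8, 0.5, 0.5]
width: 0.087
grip_force: 0.0
```

Emit:
play_rows:
  series:
    - [-0.207, 0.965, 0, 0, 0, 0]
    - [-0.207, 0.965, 0, 0, 0, 0]
    - [-0.207, 0.965, 0, 0, 0, 0]
    - [-0.207, 0.965, 0, 0, 0, 0]
    - [-0.207, 0.965, 0, 0, 0, 0]

```text
time: 12.25
ee_pos: [0.5061, -0.3201, 0.4033]
eef_rot: [0.992, 0.125, -0.0, -0.001]
ft_force: [0.1, 1.3, 0.3]
width: 0.0873
grip_force: 0.0
```

```bash
python3 snap.py w8 magnifier
```

```text
magnifier 0.75 3609 mean 382.7 150.2 rect [382.  169.5] [139.  54.] 90.0
[ 0.50657504 -0.31846626  0.40412116] 12.35
```

Emit:
play_rows:
  series:
    - [-0.113, 0.453, 0.467, 0, 0, 0]
    - [-0.113, 0.453, 0.467, 0, 0, 0]
    - [-0.113, 0.453, 0.467, 0, 0, 0]
    - [-0.113, 0.453, 0.467, 0, 0, 0]

```text
time: 12.75
ee_pos: [0.5068, -0.3895, 0.3334]
eef_rot: [0.992, 0.127, -0.0, -0.001]
ft_force: [0.9, 1.0, -0.2]
width: 0.087
grip_force: 0.0
```

```bash
python3 snap.py w9 magnifier;  python3 -c "
import cv2,numpy as np
a=[cv2.imread(f'pics/w{i}.png')[:300] for i in (8,9)]
cv2.imwrite('pics/m6.png',np.vstack(a))"
```

```text
magnifier 0.89 5239 mean 321.8 143.6 rect [319.5 167.5] [171.  65.] 90.0
[ 0.50768319 -0.38867558  0.33562309] 12.85
```

View pics/m6.png

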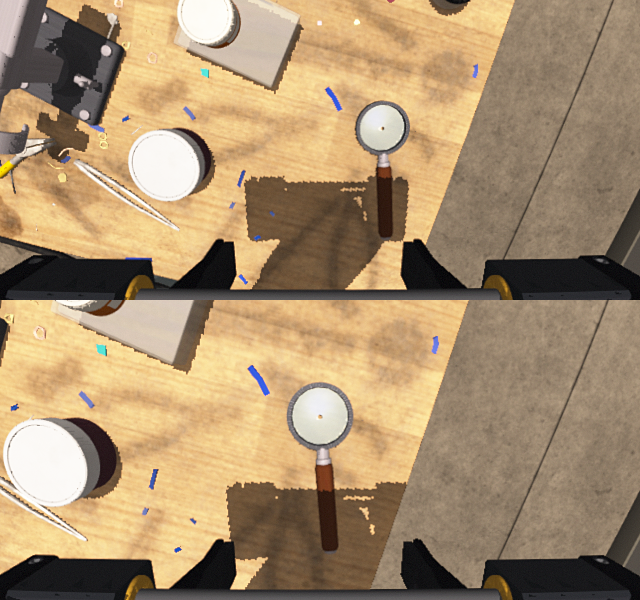

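Both views show the magnifier: lens at w8 (382,128) / w9 (320,116), handle end at w8 (385,237) / w9 (330,250).

```bash
python3 - <<'E'
from h import *
import pickle
L=lambda n:pickle.load(open(n+'.pkl','rb'))[0]
w7,w8,w9=L('w7'),L('w8'),L('w9'); cs=cam('side')[1]
l=tri([ray(w8,(382.5,128.5)),ray(w9,(320,116))]);print('lens',l)
h=tri([ray(w8,(385,237)),ray(w9,(330,250))]);print('end',h)
for w,a,b in ((w8,(382.5,128.5),(385,237)),(w9,(320,116),(330,250))):
    A=onz(w,a,.009);B=onz(w,b,.016);d=A-B;print(A,B,np.hypot(*d[:2]),np.degrees(np.arctan2(d[1],d[0])))
print('hstart',onz(w9,(324,164),.016))
print('stone',onz(w7,(319,198),.119),tri([ray(w7,(319,198)),ray(cs,(340.5,204.3))]))
s=status.read_state();m=R.from_quat(s['eef_rot']).as_matrix();print(s['ee_pos'],np.degrees(np.arctan2(m[1,0],m[0,0])))
E
```

```text
lens (array([ 0.56855117, -0.37404574,  0.01006684]), [np.float64(0.3), np.float64(0.3)])
end (array([ 0.44806676, -0.41591872,  0.007243  ]), [np.float64(0.0), np.float64(0.0)])
[ 0.56819103 -0.37428369  0.009     ] [ 0.45130639 -0.41317927  0.016     ] 0.12318639064050052 18.405840645624252
[ 0.56879648 -0.37404735  0.009     ] [ 0.45200977 -0.41456209  0.016     ] 0.12361464250453562 19.13228458388429
hstart [ 0.53036577 -0.38775393  0.016     ]
stone [ 0.49092099 -0.02266954  0.119     ] (array([ 0.48988774, -0.0228086 ,  0.11747857]), [np.float64(0.6), np.float64(0.6)])
[ 0.5076577  -0.38881663  0.33592585] 14.672068308696664
```

Emit:
play_rows:
  series:
    - [0.006, 0.038, 0.3, 0, 0, -0.137]
    - [0.006, 0.038, 0.6, 0, 0, -0.137]
    - [0.006, 0.038, 0.8, 0, 0, -0.137]
    - [0.006, 0.038, 0.88, 0, 0, -0.137]
    - [0.006, 0.038, 0.88, 0, 0, -0.137]

```text
time: 13.4
ee_pos: [0.5091, -0.3952, 0.2021]
eef_rot: [0.987, 0.162, -0.0, -0.0]
ft_force: [-0.4, -0.3, 0.4]
width: 0.0876
grip_force: 0.0
```

```bash
python3 - <<'E'
from h import *
print(status.read_state()['ee_pos']); move([.5100,-.3941,.1855],q=RD(18.8))
E
```

```text
[ 0.50907026 -0.39521668  0.20206235]
shift/150 [ 0.008 -0.005  0.11 ]
turn/30 [-0.002  0.001 -0.003]
```

Emit:
play_rows:
  series:
    - [0.008, -0.005, 0.05, 0, 0, 0]
    - [0.008, -0.005, 0.09, 0, 0, 0]
    - [0.008, -0.005, 0.11, 0, 0, 0]
    - [0.008, -0.005, 0.11, 0, 0, 0]

```text
time: 13.8
ee_pos: [0.5097, -0.3951, 0.1859]
eef_rot: [0.987, 0.162, 0.0, 0.0]
ft_force: [0.7, 0.5, 0.3]
width: 0.087
grip_force: 0.0
```

Emit:
play_rows:
  series:
    - [0, 0, 0, 0, 0, 0]
    - [0, 0, 0, 0, 0, 0]
    - [0, 0, 0, 0, 0, 0]
    - [0, 0, 0, 0, 0, 0]
    - [0, 0, 0, 0, 0, 0]
  fingers: -1
  squeeze: 35

```text
time: 14.3
ee_pos: [0.5097, -0.3951, 0.1858]
eef_rot: [0.987, 0.162, 0.0, 0.0]
ft_force: [0.2, -0.5, 0.5]
width: 0.0546
grip_force: 0.0
```

Emit:
play_rows:
  series:
    - [0, 0, 0, 0, 0, 0]
    - [0, 0, 0, 0, 0, 0]
    - [0, 0, 0, 0, 0, 0]
    - [0, 0, 0, 0, 0, 0]

```text
time: 14.7
ee_pos: [0.5097, -0.3951, 0.1858]
eef_rot: [0.987, 0.162, 0.0, 0.0]
ft_force: [-0.2, 0.3, 0.8]
width: 0.023
grip_force: 0.0
```

Emit:
play_rows:
  series:
    - [0, 0, 0, 0, 0, 0]
    - [0, 0, 0, 0, 0, 0]
    - [0, 0, 0, 0, 0, 0]
    - [0, 0, 0, 0, 0, 0]

```text
time: 15.1
ee_pos: [0.5097, -0.3951, 0.1858]
eef_rot: [0.987, 0.162, 0.0, 0.0]
ft_force: [0.6, 0.4, -0.7]
width: 0.0159
grip_force: 35.0
```

Emit:
play_rows:
  series:
    - [0, 0, -0.15, 0, 0, 0]
    - [0, 0, -0.35, 0, 0, 0]
    - [0, 0, -0.6, 0, 0, 0]
    - [0, 0, -0.8, 0, 0, 0]
    - [0, 0, -1, 0, 0, 0]

```text
time: 15.6
ee_pos: [0.5096, -0.3949, 0.3372]
eef_rot: [0.987, 0.162, 0.0, 0.0]
ft_force: [0.1, -0.1, -0.6]
width: 0.0154
grip_force: 35.0
```

```bash
python3 snap.py w10 magnifier; cp pics/w10.png pics/m7.png
```

```text
magnifier 0.91 16559 mean 317.4 167.1 rect [300.2 209. ] [127.8 275. ] 13.4
[ 0.51062976 -0.3953588   0.34060787] 15.7
```

View pics/m7.png

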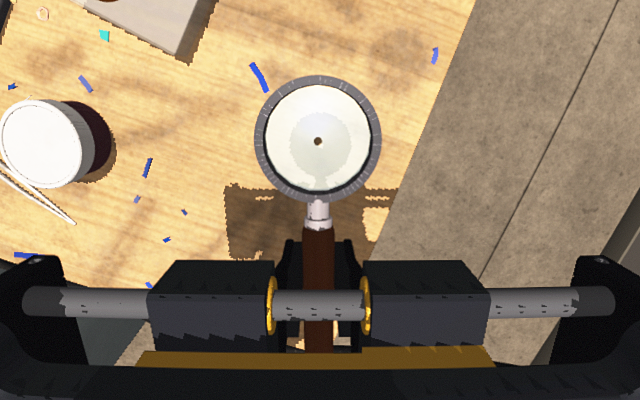

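Magnifier is gripped square in the fingers, lens at (318,139), level to the eye. Checking offset and droop numerically.

```bash
cat > mag.py <<'E'
from h import *
import pickle
from scipy.optimize import least_squares
def fit(n):
    c,reg=pickle.load(open(n+'.pkl','rb')); im=cv2.imread(f'pics/{n}.png')
    k=vision.calibration('wrist'); W=np.linalg.inv(np.array(k['T_tool_cam'])); ct=(c[0],c[1],W[:3,:3],W[:3,3])
    m=reg['magnifier'][0][1].astype(np.uint8); m[205:]=0
    p=max(cv2.findContours(m,0,cv2.CHAIN_APPROX_NONE)[0],key=len)[:,0].astype(float); p=p[p[:,1]<195]
    t=np.linspace(0,2*np.pi,181)
    # outer silhouette = hull of the rim's top and bottom circles
    def f(x):
        P=[]
        for z in (0,-.012):
            q=np.c_[.0285*np.cos(t),.0285*np.sin(t),0*t+z]; q=q@R.from_euler('y',x[2]).as_matrix().T; q=q+[x[0],x[1],.1858-x[0]*0+x[3]]; P.append(proj(ct,q))
        h=cv2.convexHull(np.vstack(P).astype(np.float32))
        return np.array([cv2.pointPolygonTest(h,(float(a),float(b)),True) for a,b in p])
    g=lambda y:f([y[0],y[1],y[2],np.sin(-y[2])*.062])
    s=least_squares(g,[.062,0,0],diff_step=1e-3,x_scale=[.01,.01,.1],loss='soft_l1'); 
    s0=least_squares(lambda y:f([y[0],y[1],0,0]),[.062,0],diff_step=1e-3,x_scale=.01,loss='soft_l1')
    print('lens tool xy, pitch deg',s.x[:2].round(4),np.degrees(s.x[2]).round(1),'rms',np.sqrt(np.mean(s.fun**2)).round(2),'| level',s0.x.round(4),np.sqrt(np.mean(s0.fun**2)).round(2))
    return s0.x
if __name__=='__main__':
    import sys; o=fit(sys.argv[1])
    s=status.read_state(); q=R.from_quat(s['eef_rot']); l=np.array(s['ee_pos'])+q.apply([o[0],o[1],.1858]); print('lens underside',l.round(4))
    tgt=np.array([.4905,-.0227,.141]); d=q.inv().apply(tgt-l); print('to target tool',d.round(4),'shares',(d/.15).round(3))
E
python3 mag.py w10
```

```text
lens tool xy, pitch deg [ 0.062  -0.0008] -0.4 rms 0.46 | level [ 0.0621 -0.0008] 0.49
lens underside [ 0.5703 -0.3755  0.1551]
to target tool [ 0.0371 -0.3599  0.0121] shares [ 0.247 -2.399  0.08 ]
```

Emit:
play_rows:
  series:
    - [0.016, -0.1, -0.1, 0, 0, 0]
    - [0.032, -0.3, -0.1, 0, 0, 0]
    - [0.048, -0.5, -0.1, 0, 0, 0]
    - [0.064, -0.7, -0.1, 0, 0, 0]
    - [0.08, -0.8, -0.1, 0, 0, 0]

```text
time: 16.2
ee_pos: [0.4823, -0.2751, 0.3502]
eef_rot: [0.987, 0.163, -0.0, -0.0]
ft_force: [0.7, -0.5, -0.8]
width: 0.0154
grip_force: 35.0
```

Emit:
play_rows:
  series:
    - [0.016, -0.1, 0, 0, 0, 0]
    - [0.032, -0.3, 0, 0, 0, 0]
    - [0.048, -0.5, 0, 0, 0, 0]
    - [0.064, -0.7, 0, 0, 0, 0]
    - [0.08, -0.8, 0, 0, 0, 0]

```text
time: 16.7
ee_pos: [0.4555, -0.1582, 0.3507]
eef_rot: [0.987, 0.163, -0.0, 0.0]
ft_force: [0.7, -0.6, -2.5]
width: 0.0155
grip_force: 35.0
```

```bash
python3 snap.py w11 magnifier stone_top; python3 mag.py w11; python3 - <<'E'
from h import *
import pickle
c=pickle.load(open('w11.pkl','rb'))[0]; print('expected stone px',proj(c,[.4905,-.0227,.119]))
for n in ('wrist','side','scene'):
    cam(n); print(n,[(np.round(b['point'],4).tolist(),round(b['conf'],2)) for b in spotter.boxes_of(n,'stone_top')])
# bright blob of stone: print local gray around expected px
im=cv2.cvtColor(cv2.imread('pics/w11.png'),6); u,v=proj(c,[.4905,-.0227,.119])[0].astype(int)
print(im[max(v-24,0):v+24:3,max(u-24,0):u+27:3])
E
```

```text
magnifier 0.63 16287 mean 317.6 166.6 rect [335.1 209.5] [274.1 127.4] 75.7
stone_top 0.67 3490 mean 138.3 107.9 rect [141.  105.8] [100.7  46. ] 27.6
[ 0.45596616 -0.16020832  0.35094979] 16.85
lens tool xy, pitch deg [ 0.0618 -0.0008] -1.3 rms 0.45 | level [ 0.0621 -0.0007] 0.67
lens underside [ 0.5146 -0.1398  0.1652]
to target tool [ 0.0146 -0.1187  0.0241] shares [ 0.097 -0.791  0.16 ]
expected stone px [[125.26232466 105.78486772]]
wrist [([0.4897, -0.0275, 0.1143], 0.9)]
side [([0.4935, -0.0117, 0.1127], 0.77), ([0.51, 0.3439, 0.0444], 0.63)]
scene [([0.5067, 0.327, 0.033], 0.61), ([0.4854, -0.0423, 0.1042], 0.58)]
[[184 193 193 200 209  97  72  76 104 185 199 212 214 217 211 199 202]
 [187 193 199 203 203 211 157  66 172 197 207 213 217 216 204 198 198]
 [191 196 198 202 199 205 209 206  95 204 212 214 219 211 200 200 193]
 [194 203 192 203 208 195 208 208 214 172 183 223 215 205 197 199 181]
 [196 201 202 200 206 209 202 194 162 140 214 103 104 202 198 192 175]
 [199 185 201 208 205 212 207 231 229 217 230 106 214 132 197 184 163]
 [197 204 204 206 208 225 247 247 245 244 225 223 111 219 186 120 156]
 [188 202 206 206 220 247 249 249 250 246 241 222 218 159 208 209 170]
 [200 205 204 203 217 247 249 253 255 254 243 234 204  98 210 197 195]
 [190 204 205 208 219 247 249 250 253 253 244 235 196 167 199 203 194]
 [171 185 200 209 205 244 248 248 248 246 240 232 184 135 205 195 192]
 [185 142 162 207 210 229 242 244 244 240 235 225 176  90 204 195 190]
 [215 214 207 171 206 204 220 236 235 231 225 175 221  69 201 195 189]
 [213 212 219 188 205 218 210 201 188 182 185 215  90 199 198 192 190]
 [173 187 176 200 214 217 218 213 206 191  91 204 202 199 193 192 189]
 [173 167 185 207 217 217 217 212 196 198 205 202 197 197 192 189 184]]
```

```bash
python3 - <<'E'
from h import *
import pickle
L=lambda n:pickle.load(open(n+'.pkl','rb'))[0]
def blob(n,g,thr):
    im=cv2.cvtColor(cv2.imread(f'pics/{n}.png'),6); x,y=map(int,g); w=im[y-16:y+16,x-16:x+16]
    k,lab,st,ce=cv2.connectedComponentsWithStats((w>thr).astype(np.uint8)); i=1+np.argmax(st[1:,4]); print(n,st[i],ce[i]+[x-16,y-16]); return ce[i]+[x-16,y-16]
b=blob('w11',(125,107),228)
cs=cam('side')[1]
for a in ((319,198),(319,199)): print(tri([ray(L('w7'),a),ray(L('w11'),b)]),tri([ray(L('w7'),a),ray(L('w11'),b),ray(cs,(340.5,204.3))]))
print(onz(L('w11'),b,.118),onz(L('w7'),(319,198),.118))
E
```

```text
w11 [  5   5  22  23 382] [124.09685864 107.09685864]
(array([ 0.49029418, -0.02255436,  0.11935285]), [np.float64(0.7), np.float64(0.7)]) (array([ 0.48983146, -0.02237329,  0.11857193]), [np.float64(1.0), np.float64(0.5), np.float64(0.5)])
(array([ 0.48988754, -0.02242998,  0.11936312]), [np.float64(0.3), np.float64(0.3)]) (array([ 0.48959705, -0.02228893,  0.11880375]), [np.float64(0.4), np.float64(0.2), np.float64(0.3)])
[ 0.48929768 -0.02162984  0.118     ] [ 0.49062846 -0.02259964  0.118     ]
```

Emit:
play_rows:
  series:
    - [0.02, -0.15, 0, 0, 0, 0]
    - [0.04, -0.35, 0, 0, 0, 0]
    - [0.07, -0.55, 0, 0, 0, 0]
    - [0.095, -0.72, 0, 0, 0, 0]
    - [0.095, -0.79, 0, 0, 0, 0]

```text
time: 17.7
ee_pos: [0.4312, -0.0411, 0.3509]
eef_rot: [0.987, 0.163, 0.0, 0.0]
ft_force: [0.7, 0.7, -0.5]
width: 0.0156
grip_force: 35.0
```

```bash
sed -i 's/.4905,-.0227,.141/.4899,-.0224,.141/' mag.py; python3 snap.py w12 magnifier; python3 mag.py w12
```

```text
magnifier 0.73 16505 mean 317.5 166.8 rect [334.8 209. ] [275.4 127.6] 75.8
[ 0.43127228 -0.04246669  0.35089188] 17.8
lens tool xy, pitch deg [ 0.0621 -0.0008] -0.6 rms 0.51 | level [ 0.0622 -0.0008] 0.56
lens underside [ 0.49   -0.0219  0.1651]
to target tool [-0.0003  0.0005  0.0241] shares [-0.002  0.003  0.161]
```

Emit:
play_rows:
  series:
    - [0, 0, 0.04, 0, 0, 0]
    - [0, 0, 0.09, 0, 0, 0]
    - [0, 0, 0.13, 0, 0, 0]
    - [0, 0, 0.155, 0, 0, 0]
    - [0, 0, 0.155, 0, 0, 0]

```text
time: 18.3
ee_pos: [0.4312, -0.0434, 0.3267]
eef_rot: [0.987, 0.162, -0.001, -0.0]
ft_force: [-0.0, 0.5, -1.5]
width: 0.0158
grip_force: 35.0
```

Emit:
play_rows:
  series:
    - [0, 0, 0, 0, 0, 0]
    - [0, 0, 0, 0, 0, 0]
    - [0, 0, 0, 0, 0, 0]
    - [0, 0, 0, 0, 0, 0]
    - [0, 0, 0, 0, 0, 0]

```text
time: 18.8
ee_pos: [0.4314, -0.0431, 0.3276]
eef_rot: [0.987, 0.162, 0.0, 0.0]
ft_force: [-0.1, 0.2, -0.6]
width: 0.0152
grip_force: 35.0
```

```bash
python3 snap.py w13 magnifier; python3 mag.py w13; python3 - <<'E'
from h import *
for n in ('side','scene'):
    cam(n); print(n,[(np.round(b['point'],3).tolist(),round(b['conf'],2)) for o in ('magnifier','cuff') for b in spotter.boxes_of(n,o)])
s=status.read_state();print(s['ft_force'],s['grip_force'],np.abs(s['joint_vel']).max())
E
```

```text
magnifier 0.98 16457 mean 317.5 166.9 rect [300.3 209.5] [127.6 274.9] 13.6
[ 0.43140225 -0.04310084  0.3275645 ] 18.9
lens tool xy, pitch deg [ 0.062  -0.0008] -0.7 rms 0.44 | level [ 0.0621 -0.0008] 0.51
lens underside [ 0.49   -0.0225  0.1418]
to target tool [-0.0001 -0.0002  0.0008] shares [-0.001 -0.001  0.005]
side [([0.487, -0.027, 0.153], 0.89), ([0.49, 0.001, 0.107], 0.65), ([0.507, 0.342, 0.042], 0.57)]
scene [([0.424, -0.052, 0.154], 0.53), ([0.508, 0.33, 0.029], 0.49), ([0.48, -0.042, 0.109], 0.39), ([0.6, -0.23, 0.031], 0.26)]
[-0.09098513  0.0433848  -0.0129829 ] 34.98091757297516 0.0018170830970541249
```

Lens is 0.3 mm sideways of the target and about 21 mm above the stone, still and level. Handing in.

```bash
python3 -c "
from bench import job
print(job.close_job())"
```

```text
the job is handed in; nothing more can be done
None
```

The job is handed in, with no verdict returned: by my measurements the cuff hangs stone-up on the slim horn, and the magnifier is held level and still about 21 mm above the stone, less than 1 mm off centre, at about 19 s of the 58 s allowed.

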